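# Feel the gap of the frame jig with a tapered gauge

## Robot

A 6-joint arm with a two-finger parallel gripper is mounted at the origin on the work surface. World frame = base frame: x ahead of the robot, y to its left, z up, the work surface at z = 0. Lengths are in m, angles in rad, forces in N, time in s.
With the tool pointing down it reaches from about 0.275 to 0.825 m from the base axis. Payload 4.9 kg.
Tool frame: the origin (TCP) lies at the very end of the fingers, on their centre line; the grasp point (between the pads) lies 19 mm behind it; z points along the fingers, y is the line along which they close (so a half turn about z gives the same grasp; the last joint's range is limited). The gripper opens to 85 mm and grips with 20 to 120 N. Pads are 22 mm wide; open, the fingers measure 114 mm over their backs; the gripper's body (76 mm by 85 mm) begins 54 mm behind the grasp point. The pads swing forward as they close: fully open they stand 13 mm farther back than shut.
Start: joints at [-0.134, 0.326, -0.193, 1.052, 0, 1.437], TCP at [0.55, 0, 0.231] pointing down, gripper open.
Joint ranges: [-2.65, 2.65], [-0.97, 1.79], [-1.3, 1.35], [-1.93, 2.1], [-1.47, 1.37], [-3.14, 3.14]. Speed limits (rad/s): [2.57, 2.57, 3.14, 3.14, 3.14, 3.14].

## Interface

Orientations are given as a 3x3 rotation matrix whose columns are the frame's x, y, z axes.
In Python, from station import robot, optics, find_in, masks_of gives the robot as it stands.
- The arm moves only by the tool move_arm, never from a script. Its argument "targets" is a list of rows, each an object with "dp": the shift along the tool's x, y, z scaled (see below), a list of three; "delta_rot": the turn, a rotation vector about the tool's x, y, z scaled (see below), a list of three. A call has 1 to 20 rows; each row shifts and turns the commanded pose from where the row before left it, along the tool's axes as they then stand; what a row does not reach is not made up. The controller multiplies each number of a shift by 75 cm and each number of a turn by 120 degrees. A row lasts 1/12 s, in which the tool goes at most 41.7 mm and 7.16 degrees, less where a joint would pass 70% of its speed; a pose out of reach is approached as far as the arm can. A call with a number of a shift or a turn outside -1 to 1 is refused whole. A call with a gripper value outside its range is refused whole. "jaw" is the closure in counts, from 0 (fully open) to 255 (shut), set as the call begins (left out, the last holds). The fingers move at their own pace and stop on an object; the grip force is fixed at half the most. Time passes only in rows, so rows that do not move let the fingers close. It gives the time, the measured TCP pose, the force, the opening and the grip force at its end, in the units of the state.
- robot.get_obs(): the state, without advancing time (a new reading comes with each control period).
- optics.capture(name): name is "scene" or "side" or "wrist"; returns the picture (400x640x3 uint8, red, green, blue); there is no depth.
- optics.get_calibration(name): a dict with "camera_matrix" (3x3 intrinsics, pixels), "R" (3x3) and "t" (3): a world point X has camera coordinates R X + t. Camera axes: x right, y down, z forward; pixel columns grow to the right and rows downward; lengths in m; the calibration is good to about 2 mm. The wrist camera is an equidistant fisheye: a pixel r from the principal point sees the ray r / f radians off the axis. A picture is of the moment at which its call begins: read the wrist's pose just before it. get_calibration takes no time and is no camera call; for the wrist camera it gives the pose at the moment of the call.
- robot.job_done(): hands the job in; it is judged then, once.
Trained networks look in the newest picture that a camera, given by its name, has taken for a name from the list of things; names that differ only in an ending like _2 or _b are one class to them, and where a whole thing is asked for, a point or a joint stands for the part that bears it (a point fixed in the world has none). Each returns a list of dicts, best first, with "score" (0 to 1); they miss things now and then, are a little off and sometimes report something else, mostly with a low value. They report only what shows in the picture. A call takes as long as a camera call. They do not tell look-alikes from the thing itself.
- find_in(camera, query): "location" ([column, row] in pixels, amid what is visible of it).
- masks_of(camera, query): "mask" (400x640 bool, what is visible of it) and "location" ([column, row] in pixels, amid what is visible of it).
The state is a dict: "t": time; "q": joint angles; "joint_vel": joint speeds; "joint_torque": joint torques, N m; "tcp_pos": TCP position; "tcp_rot": TCP orientation; "wrist_force": force on the tool from outside, world axes, zero at the start; "torque": the same for the moment, N m; "gripper_width": opening from 0.0 (shut) to 1.0 (fully open); "finger_force": force on a finger pad.
Only numpy, scipy, OpenCV 4.12 (cv2) and the standard library are available. Lean on these libraries where they do the work, as an engineer would, in place of code of your own. Each camera call takes 0.05 s, during which the arm holds its last target. There are 200 camera calls.

## Task

Draw the tapered gauge with the square handle out of the rack, leaving the other two gauges in their slots, and slide its blade upright and gently down into the gap between the jig's two steel plates until it drags snugly: both plates bear on the blade and the sprung plate has been pushed back by 2 to 3 mm, no more. Finish while still holding the gauge in the gripper, quite still, at that depth; do not let go of it.

Things in the scene. Friction and masses are not known exactly. Their poses are not given: they have to be found in the camera images.
- gauge_square: the gauge to use, ~90 g: steel blade under the only square black handle (24 mm x, 26 mm y, 50 mm high). Blade 70 mm long, 18 mm wide (y), an even symmetric wedge, 3 mm thick (x) at the tip, 13 mm at the handle. Origin mid blade tip, z up; handle spans z = 70 to 120 mm. Starts upright in one of the rack's slots, turned like the rack, handle resting on the rack, tip 30 mm above the table
- gauge_round: another gauge in the rack, to be left there: round black handle 29 mm in diameter and 50 mm high over a flat 6 mm thick blade 70 mm long. Origin at the middle of the blade tip, z up
- gauge_fin: another gauge in the rack, to be left there: thin black fin handle 9 mm (x) by 28 mm (y), top 120 mm above the tip, on a 24 by 28 by 8 mm foot, over a flat 9 mm thick blade 70 mm long. Origin at the middle of the blade tip, z up
- rack: fixed wooden bridge-shaped rack, 70 mm (x) by 260 mm (y), top 100 mm above the table. Three slots through its 18 mm thick top, at y = -80, 0 and +80 mm, each 16 mm (x) by 22 mm (y), hold the gauges; which gauge is in which slot varies. Origin on the table under its middle
- jig: fixed aluminium base, 170 mm (x) by 85 mm (y), 20 mm thick, with two upright steel plates and, at x = 45 to 59 mm, a post 90 mm high. Origin on the table. x points across the gap, from set plate to sprung plate; y along the plates (70 mm wide, y = -35 to 35). The gap is open at the top, 110 mm above the table, straight-sided from 100 down to 24 mm above the table, and empty
- set_plate: the set plate, rigid steel, 14 mm thick; its foot with a small clamp lever lies on the base away from the gap (x = -60 mm to -10 mm, 55 mm high). Origin at table height under the middle of its inner face (the face towards the gap); axes as the jig's
- set_lip (a point): point on the set plate: on the plane of its inner face, middle of its width, at the height of its top edge (110 mm above the table). The gap is 5 to 8.5 mm wide, varying with the set plate's place along the jig's x. Over the top 10 mm both plates' inner faces flare outward by 7 mm each, a funnel mouth
- sprung_lip (a point): the like point on the sprung plate: on the plane of its inner face, middle of its width, 110 mm above the table. The gap's width is the distance from set_lip to sprung_lip along the jig's x, and its middle lies halfway between them. A blade held off the middle bears on one plate first and is pushed sideways, away from it, until it is moved to bear on both
- sprung_plate (a joint): how far the sprung plate is pushed back along the jig's +x, in m: 0 when nothing bears on it, stop at 0.012. Its springs push back 3 N per mm. After first contact each 7 mm of blade travel pushes it back about 1 mm; the drag felt along the blade is about 1.1 to 1.6 times the springs' push
Mind the look-alikes: they are no part of the job. Leave any yellow look-alike of the gauge_square alone.

How it is judged:
By the outcome, as a careful person would: the job done as asked, in the order asked, and still so for the second after the job is handed in, while the arm keeps its last pose, push and grip.
It also fails if it takes over 38 s, if anything falls off the work surface, if the arm or the gripper's body presses on something with over 40 N, if the wrist force passes 120 N, or if a joint passes its speed limit or range.

## Working session

There is one attempt and no reset: what is moved stays moved. The work goes in short steps, Python scripts to look and compute and a tool call to move; the robot and the scene stay as the last step left them, time stands still between calls to the robot, and variables do not carry over. Pictures are saved under pics/ and viewed, at most 10 in all, crops included, and the job is handed in when it is done.

Besides the shell and the picture viewer there is one more tool, called in YAML: its name, and indented under it one key for each argument. move_arm: Moves the arm, as the interface text tells. Shifts and turns lie within -1 to 1; 1 stands for 75 cm of shift or 120 degrees of turn. Its arguments: {"type":"object","properties":{"targets":{"type":"array"},"jaw":{"type":"number"}},"required":["targets"]}

```bash
ls; mkdir -p pics; python3 - <<'E'
from station import robot, optics, find_in, masks_of
import cv2,numpy as np
for c in ("scene","side"):
    im=optics.capture(c); cv2.imwrite(f"pics/{c}0.png",im[:,:,::-1])
    K=optics.get_calibration(c); print(c,np.round(K["camera_matrix"],1).tolist(),np.round(K["R"],3).tolist(),np.round(K["t"],3).tolist())
    for q in ("gauge_square","gauge_round","gauge_fin","rack","jig","set_plate","set_lip","sprung_lip"):
        print(q,[(np.round(d["location"]).tolist(),round(d["score"],2)) for d in find_in(c,q)])
o=robot.get_obs();print(o)
E
```

```text
pics
scene [[515.5, 0.0, 323.0], [0.0, 515.5, 198.3], [0.0, 0.0, 1.0]] [[0.594, 0.805, -0.008], [0.691, -0.515, -0.507], [-0.412, 0.296, -0.862]] [-0.385, -0.332, 1.268]
gauge_square [([446.0, 159.0], 0.72), ([392.0, 113.0], 0.68)]
gauge_round [([371.0, 140.0], 0.79)]
gauge_fin []
rack [([377.0, 144.0], 0.8)]
jig [([214.0, 254.0], 0.62)]
set_plate [([194.0, 229.0], 0.75)]
set_lip [([192.0, 230.0], 0.88)]
sprung_lip [([206.0, 245.0], 0.59)]
side [[443.5, 0.0, 319.2], [0.0, 443.5, 201.5], [0.0, 0.0, 1.0]] [[0.787, -0.617, 0.001], [-0.393, -0.503, -0.77], [0.476, 0.605, -0.638]] [-0.428, 0.341, 0.625]
gauge_square [([240.0, 160.0], 0.84), ([275.0, 146.0], 0.64)]
gauge_round [([267.0, 172.0], 0.65)]
gauge_fin [([211.0, 154.0], 0.78)]
rack [([246.0, 187.0], 0.69)]
jig [([386.0, 319.0], 0.91)]
set_plate [([359.0, 328.0], 0.95)]
set_lip [([356.0, 325.0], 0.8)]
sprung_lip [([381.0, 299.0], 0.82)]
{'t': 0.9, 'q': array([-1.34230473e-01,  3.26177414e-01, -1.92591386e-01,  1.05200095e+00,
        1.02085396e-06,  1.43658000e+00]), 'joint_vel': array([-1.42147125e-03, -6.42643620e-05, -2.17585423e-04, -4.54790472e-04,
       -7.24053030e-04,  6.37884318e-04]), 'joint_torque': array([ 9.78441713e-04, -4.43312824e+01,  2.62763822e+01,  7.27503357e-04,
       -1.15838079e-04,  1.45694844e-05]), 'tcp_pos': array([ 5.50022897e-01, -8.08756953e-06,  2.31296423e-01]), 'tcp_rot': array([[ 1.41445369e-05,  1.00000000e+00,  2.64707976e-05],
       [ 1.00000000e+00, -1.41444696e-05, -2.54456256e-06],
       [-2.54418814e-06,  2.64708336e-05, -1.00000000e+00]]), 'wrist_force': array([0.34714138, 0.11129575, 0.07566496]), 'torque': array([-0.02942728, -0.02353351, -0.01139962]), 'finger_force': 0.0, 'gripper_width': 1.000603441507378}
```

View pics/scene0.png

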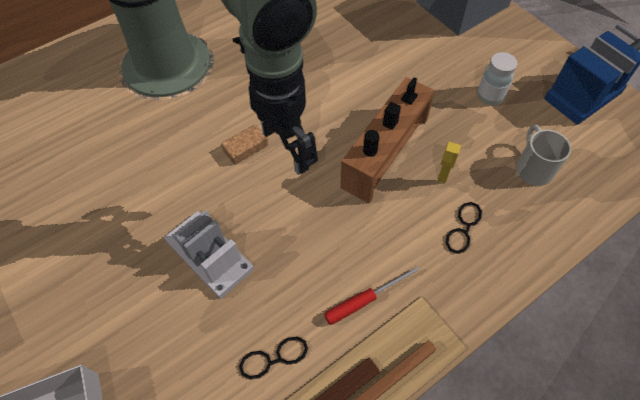

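View pics/side0.png

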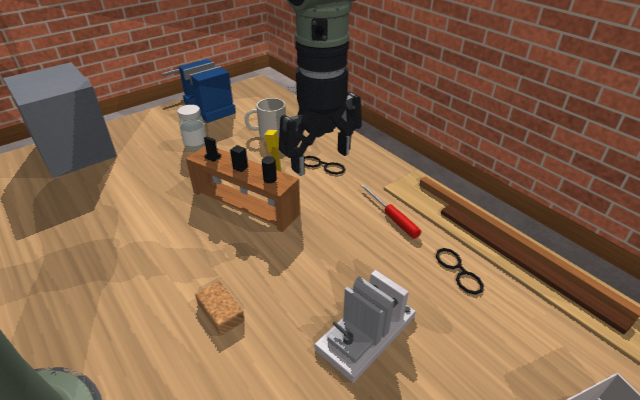

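The scene picture shows the rack with the round handle at (371,142), the middle one at (392,115) and the fin at (411,90). The yellow look-alike stands on the table at (449,162), and the jig is at (210,252). In the side picture the middle handle is at (239,158), the yellow one at (272,142) and the jig at (370,325).

Candidates: (392,115) is black, in the rack and square, so it fits. (449,162) is yellow and outside the rack, so it stays put. I'll confirm with a crop and triangulate.

```bash
cat > h.py <<'E'
import numpy as np,cv2
from station import robot, optics, find_in, masks_of
def P(c):
    k=optics.get_calibration(c); return k["camera_matrix"]@np.c_[k["R"],k["t"]]
def tri(a,b,ca="scene",cb="side"):
    X=cv2.triangulatePoints(P(ca),P(cb),np.array(a,float).reshape(2,1),np.array(b,float).reshape(2,1))[:,0]; return X[:3]/X[3]
def onz(c,px,z):
    M=P(c); H=np.c_[M[:,0],M[:,1],M[:,2]*z+M[:,3]]; v=np.linalg.solve(H,[*px,1]); return v[:2]/v[2]
def proj(c,X):
    v=P(c)@np.r_[X,1]; return v[:2]/v[2]
E
python3 - <<'E'
from h import *
print("sq",tri([392,113],[240,160]),"round",tri([371,140],[267,172]),"fin",tri([411,90],[211,150]))
print("set",tri([192,230],[356,325]),"spr",tri([206,245],[381,299]))
a=cv2.imread("pics/scene0.png")[60:220,330:490]; b=cv2.imread("pics/side0.png")[100:260,170:330]
c=cv2.imread("pics/scene0.png")[190:310,150:270]; d=cv2.imread("pics/side0.png")[260:385,305:430]
f=lambda i:cv2.resize(i,(400,300) if 0 else (300,300),interpolation=cv2.INTER_CUBIC)
cv2.imwrite("pics/crop1.png",np.vstack([np.hstack([f(a),f(b)]),np.hstack([f(c),f(d)])]))
for c in ("scene","side"):
    optics.capture(c)
    for q in ("rack","jig","set_plate","sprung_plate","gauge_square"):
        m=masks_of(c,q)
        if m:
            ys,xs=np.nonzero(m[0]["mask"]); r=cv2.minAreaRect(np.c_[xs,ys].astype(np.float32)); h=cv2.approxPolyDP(cv2.convexHull(np.c_[xs,ys].astype(np.int32)),2.5,True)[:,0]
            print(c,q,round(m[0]["score"],2),len(xs),h.tolist())
E
```

```text
sq [0.52683442 0.25963176 0.12535153] round [0.55053724 0.18770286 0.12208934] fin [0.49917258 0.33579575 0.12030537]
set [ 0.47811886 -0.17850345  0.060669  ] spr [ 0.53237772 -0.17532407  0.08137643]
scene rack 0.71 4169 [[430, 89], [432, 97], [426, 119], [370, 200], [364, 201], [341, 189], [341, 160], [400, 83], [407, 78]]
scene jig 0.87 3269 [[252, 269], [219, 298], [181, 259], [165, 237], [198, 212], [217, 223]]
scene set_plate 0.56 555 [[210, 218], [181, 246], [173, 238], [174, 233], [202, 212]]
scene sprung_plate 0.74 883 [[218, 225], [223, 240], [196, 266], [183, 245], [213, 221]]
scene gauge_square 0.79 562 [[455, 129], [462, 133], [445, 179], [440, 179], [444, 148], [450, 130]]
side rack 0.71 4668 [[299, 213], [280, 231], [196, 193], [187, 158], [205, 147], [294, 176], [299, 182]]
side jig 0.83 3530 [[407, 290], [416, 312], [414, 318], [354, 381], [315, 350], [315, 343], [358, 277], [376, 270]]
side set_plate 0.78 2540 [[384, 311], [379, 341], [355, 362], [329, 341], [347, 286]]
side sprung_plate 0.66 886 [[385, 335], [353, 288], [358, 277], [394, 301]]
side gauge_square 0.73 434 [[247, 194], [240, 191], [230, 149], [236, 145], [246, 150]]
```

View pics/crop1.png

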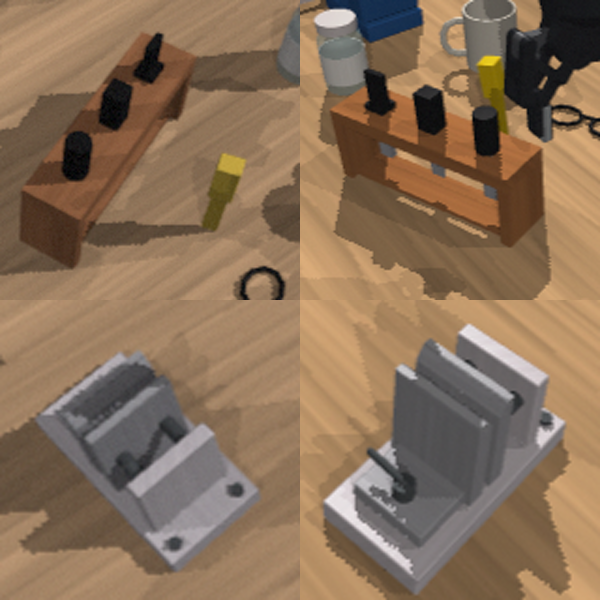

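The crop confirms that the middle rack handle is the square black one, with round and fin on either side. Next: coarse jig pose and rack yaw.

```bash
python3 - <<'E'
from h import *
for c,l in (("scene",[[254,267],[221,297],[166,236]]),("side",[[414.6,312],[315.4,344],[354,375]])):
    print(c,[np.round(onz(c,p,.02),3).tolist() for p in l])
print("plate tops side",[np.round(onz("side",p,.11),3).tolist() for p in ([345,288],[384,312],[353,283],[394,303])])
print("plate tops scene",[np.round(onz("scene",p,.11),3).tolist() for p in ([202,212],[173,235],[213,221],[185,245])])
print("rack tops",[np.round(onz("scene",p,.10),3).tolist() for p in ([341,160],[370,172],[407,80],[432,90])],[np.round(onz("side",p,.1),3).tolist() for p in ([187,158],[205,147],[299,180])])
print("sq side",onz("side",(239,158),.125),onz("scene",(392,115),.125))
k=optics.get_calibration("wrist");print(k); print(-k["R"].T@k["t"])
E
```

```text
scene [[0.593, -0.12], [0.607, -0.2], [0.435, -0.222]]
side [[0.597, -0.203], [0.422, -0.146], [0.436, -0.225]]
plate tops side [[0.485, -0.141], [0.502, -0.212], [0.502, -0.142], [0.525, -0.21]]
plate tops scene [[0.485, -0.149], [0.495, -0.213], [0.513, -0.142], [0.525, -0.205]]
rack tops [[0.539, 0.125], [0.595, 0.153], [0.459, 0.364], [0.512, 0.387]] [[0.453, 0.366], [0.506, 0.382], [0.603, 0.144]]
sq side [0.52898478 0.25976886] [0.52744735 0.26077096]
{'camera_matrix': array([[309.70691629,   0.        , 319.36513414],
       [  0.        , 309.70691629, 199.31673657],
       [  0.        ,   0.        ,   1.        ]]), 'R': array([[ 9.99999911e-01,  4.33917416e-05, -4.20005831e-04],
       [ 1.75057803e-04, -9.47795206e-01,  3.18879626e-01],
       [-3.84242771e-04, -3.18879671e-01, -9.47795130e-01]]), 't': array([-0.54937712, -0.04104717,  0.38054829])}
[0.54953048 0.08246864 0.37354018]
```

move_arm:
  targets:
    - {"dp": [0,0,0],"delta_rot": [0,0,-0.0556]}
    - {"dp": [0,0,0],"delta_rot": [0,0,-0.0556]}
    - {"dp": [0,0,0],"delta_rot": [0,0,-0.0556]}
    - {"dp": [0.0336,0.0091,0.002],"delta_rot": [0,0,0]}
    - {"dp": [0.0336,0.0091,0.002],"delta_rot": [0,0,0]}
    - {"dp": [0.0336,0.0091,0.002],"delta_rot": [0,0,0]}
    - {"dp": [0.0336,0.0091,0.002],"delta_rot": [0,0,0]}
    - {"dp": [0.0336,0.0091,0.002],"delta_rot": [0,0,0]}
    - {"dp": [0.0336,0.0091,0.002],"delta_rot": [0,0,0]}
    - {"dp": [0.0336,0.0091,0.002],"delta_rot": [0,0,0]}
    - {"dp": [0.0336,0.0091,0.002],"delta_rot": [0,0,0]}
    - {"dp": [0.0336,0.0091,0.002],"delta_rot": [0,0,0]}
    - {"dp": [0.0336,0.0091,0.002],"delta_rot": [0,0,0]}
    - {"dp": [0,0,0],"delta_rot": [0,0,0]}
    - {"dp": [0,0,0],"delta_rot": [0,0,0]}
  jaw: 110

```text
t: 2.75
tcp_pos: [0.5275, 0.2613, 0.216]
tcp_rot: [[-0.345, 0.939, -0.0], [0.939, 0.345, -0.0], [-0.0, -0.0, -1.0]]
wrist_force: [0.2, -0.0, 0.4]
gripper_width: 0.571
finger_force: 0.0
```

```bash
cat >> h.py <<'E'
def wray(px,k):
    K=k["camera_matrix"]; d=np.array([(px[0]-K[0,2])/K[0,0],(px[1]-K[1,2])/K[1,1]]); th=np.hypot(*d)
    v=np.r_[d/th*np.sin(th),np.cos(th)] if th>0 else np.array([0,0,1.]); return k["R"].T@v, -k["R"].T@k["t"]
def wz(px,z,k):
    v,c=wray(px,k); return (c+v*(z-c[2])/v[2])[:2]
def wproj(X,k):
    v=k["R"]@X+k["t"]; th=np.arctan2(np.hypot(v[0],v[1]),v[2]); n=v[:2]/np.hypot(v[0],v[1]); K=k["camera_matrix"]; return n*th*K[0,0]+K[:2,2]
E
python3 - <<'E'
from h import *
import pickle
o=robot.get_obs(); k=optics.get_calibration("wrist"); im=optics.capture("wrist"); pickle.dump(k,open("kw1.pkl","wb"))
cv2.imwrite("pics/w1.png",im[:,:,::-1])
print(o["t"],o["tcp_pos"],o["tcp_rot"].round(4).tolist(),o["gripper_width"])
for q in ("gauge_square","rack"):
    for m in masks_of("wrist",q):
        ys,xs=np.nonzero(m["mask"]);h=cv2.approxPolyDP(cv2.convexHull(np.c_[xs,ys].astype(np.int32)),2.5,True)[:,0]
        print(q,m["score"],np.round(m["location"]),h.tolist())
print(wproj(np.array([.528,.26,.15]),k))
E
```

```text
2.75 [0.52746463 0.26126609 0.21596002] [[-0.3447, 0.9387, -0.0003], [0.9387, 0.3447, -0.0004], [-0.0003, -0.0004, -1.0]] 0.5712194449280013
gauge_square 0.8 [423. 111.] [[424, 70], [432, 76], [436, 107], [435, 168], [427, 171], [421, 168], [405, 79], [406, 73]]
gauge_square 0.55 [320. 211.] [[333, 233], [305, 233], [303, 200], [306, 185], [332, 186], [335, 198]]
rack 0.89 [320. 158.] [[361, 47], [360, 165], [351, 312], [287, 313], [281, 232], [276, 51], [279, 47], [289, 46]]
[320.06923586 217.54692962]
```

View pics/w1.png

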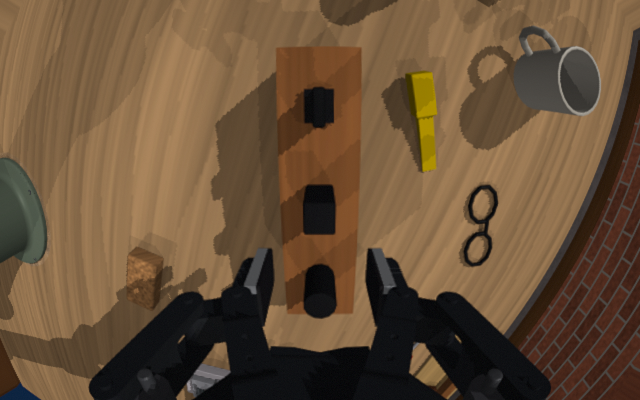

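The wrist picture shows the square handle at (319,210), with its top face spanning about rows 199–233. The fin is above it at (319,106), the round one below at (320,290), and the yellow gauge at (424,110).

```bash
python3 - <<'E'
from h import *
import pickle
k=pickle.load(open("kw1.pkl","rb")); o=robot.get_obs(); R=o["tcp_rot"];p=o["tcp_pos"]
im=cv2.imread("pics/w1.png"); g=im.max(2)[170:245,290:350]
m=(g<45)
for r in range(12,66,4): 
    xs=np.nonzero(m[r])[0]; print(r+170, xs.min()+290 if len(xs) else None, xs.max()+290 if len(xs) else None, g[r,25:33:3])
for px in ([303,199],[335,199],[334,234],[304,234],[319,216.5]):
    X=np.r_[wz(px,.15,k),.15]; print(px,X.round(4),(R.T@(X-p)).round(4))
for px in ([276,47],[361,47],[352,313],[287,313]):
    X=np.r_[wz(px,.10,k),.10]; print("rack",px,X.round(4))
a=wz([276,47],.1,k)-wz([287,313],.1,k);b=wz([361,47],.1,k)-wz([352,313],.1,k)
for v in(a,b):print(np.degrees(np.arctan2(-v[0],v[1])))
E
```

```text
182 None None [103 101  98]
186 306 332 [ 9  9 11]
190 305 332 [12 10 11]
194 304 333 [10 12 12]
198 304 333 [8 8 9]
202 303 334 [15 15 14]
206 303 334 [20 21 20]
210 303 334 [21 22 21]
214 303 334 [21 22 21]
218 303 334 [22 24 19]
222 303 334 [21 20 21]
226 303 334 [21 18 20]
230 303 334 [21 19 21]
234 None None [65 64 63]
[303, 199] [0.5117 0.2691 0.15  ] [ 0.0147 -0.0119  0.0663]
[335, 199] [0.5331 0.277  0.15  ] [0.0148 0.0108 0.0662]
[334, 234] [0.5422 0.2512 0.15  ] [-0.0125  0.0106  0.0663]
[304, 234] [0.5214 0.2435 0.15  ] [-0.0126 -0.0116  0.0663]
[319, 216.5] [0.527  0.2605 0.15  ] [ 0.0014 -0.0005  0.0663]
rack [276, 47] [0.45   0.3681 0.1   ]
rack [361, 47] [0.5152 0.392  0.1   ]
rack [352, 313] [0.605  0.1493 0.1   ]
rack [287, 313] [0.5402 0.1255 0.1   ]
20.389520203452918
20.320769187636884
```

move_arm:
  targets:
    - {"dp": [0.0013,0,0.0177],"delta_rot": [0,0,-0.0016]}
    - {"dp": [0,-0.0006,0.0177],"delta_rot": [0,0,0]}
    - {"dp": [0,0,0.0177],"delta_rot": [0,0,0]}
    - {"dp": [0,0,0.0177],"delta_rot": [0,0,0]}
    - {"dp": [0,0,0.0177],"delta_rot": [0,0,0]}
    - {"dp": [0,0,0.0177],"delta_rot": [0,0,0]}
    - {"dp": [0,0,0.0177],"delta_rot": [0,0,0]}
    - {"dp": [0,0,0.0177],"delta_rot": [0,0,0]}
    - {"dp": [0,0,0],"delta_rot": [0,0,0]}
    - {"dp": [0,0,0],"delta_rot": [0,0,0]}

```text
t: 3.73
tcp_pos: [0.5269, 0.2597, 0.1098]
tcp_rot: [[-0.344, 0.939, -0.001], [0.939, 0.344, -0.001], [-0.0, -0.002, -1.0]]
wrist_force: [0.5, -0.3, -0.1]
gripper_width: 0.57
finger_force: 0.0
```

move_arm:
  targets:
    - {"dp": [0,0,0],"delta_rot": [0,0,0]}
    - {"dp": [0,0,0],"delta_rot": [0,0,0]}
    - {"dp": [0,0,0],"delta_rot": [0,0,0]}
    - {"dp": [0,0,0],"delta_rot": [0,0,0]}
    - {"dp": [0,0,0],"delta_rot": [0,0,0]}
    - {"dp": [0,0,0],"delta_rot": [0,0,0]}
    - {"dp": [0,0,0],"delta_rot": [0,0,0]}
    - {"dp": [0,0,0],"delta_rot": [0,0,0]}
  jaw: 255

```text
t: 4.4
tcp_pos: [0.5281, 0.261, 0.1113]
tcp_rot: [[-0.345, 0.938, 0.002], [0.938, 0.345, 0.0], [-0.001, 0.002, -1.0]]
wrist_force: [-0.5, -1.4, 6.1]
gripper_width: 0.275
finger_force: 59.2
```

move_arm:
  targets:
    - {"dp": [0,0,-0.01],"delta_rot": [0,0,0]}
    - {"dp": [0,0,-0.015],"delta_rot": [0,0,0]}
    - {"dp": [0,0,-0.0175],"delta_rot": [0,0,0]}
    - {"dp": [0,0,-0.0175],"delta_rot": [0,0,0]}
    - {"dp": [0,0,-0.0175],"delta_rot": [0,0,0]}
    - {"dp": [0,0,-0.0175],"delta_rot": [0,0,0]}
    - {"dp": [0,0,-0.0175],"delta_rot": [0,0,0]}
    - {"dp": [0,0,-0.0175],"delta_rot": [0,0,0]}
    - {"dp": [0,0,-0.0175],"delta_rot": [0,0,0]}
    - {"dp": [0,0,-0.0175],"delta_rot": [0,0,0]}
    - {"dp": [0,0,-0.0175],"delta_rot": [0,0,0]}
    - {"dp": [0,0,-0.0175],"delta_rot": [0,0,0]}
    - {"dp": [0,0,0],"delta_rot": [0,0,0]}
    - {"dp": [0,0,0],"delta_rot": [0,0,0]}
    - {"dp": [0,0,0],"delta_rot": [0,0,0]}

```text
t: 5.65
tcp_pos: [0.5267, 0.2609, 0.2596]
tcp_rot: [[-0.346, 0.938, -0.001], [0.938, 0.346, -0.0], [0.0, -0.001, -1.0]]
wrist_force: [-0.3, -0.5, -0.9]
gripper_width: 0.272
finger_force: 58.8
```

move_arm:
  targets:
    - {"dp": [-0.02,-0.003,0],"delta_rot": [0,0,0.0508]}
    - {"dp": [-0.0201,-0.00335,0],"delta_rot": [0,0,0.0508]}
    - {"dp": [-0.0401,-0.00635,0],"delta_rot": [0,0,0]}
    - {"dp": [-0.0401,-0.00635,0],"delta_rot": [0,0,0]}
    - {"dp": [-0.0401,-0.00635,0],"delta_rot": [0,0,0]}
    - {"dp": [-0.0401,-0.00635,0],"delta_rot": [0,0,0]}
    - {"dp": [-0.0401,-0.00635,0],"delta_rot": [0,0,0]}
    - {"dp": [-0.0401,-0.00635,0],"delta_rot": [0,0,0]}
    - {"dp": [-0.0401,-0.00635,0],"delta_rot": [0,0,0]}
    - {"dp": [-0.0401,-0.00635,0],"delta_rot": [0,0,0]}
    - {"dp": [-0.0401,-0.00635,0],"delta_rot": [0,0,0]}
    - {"dp": [-0.0401,-0.00635,0],"delta_rot": [0,0,0]}
    - {"dp": [-0.0401,-0.00635,0],"delta_rot": [0,0,0]}
    - {"dp": [-0.0401,-0.00635,0],"delta_rot": [0,0,0]}
    - {"dp": [-0.0401,-0.00635,0],"delta_rot": [0,0,0]}
    - {"dp": [-0.0401,-0.00635,0],"delta_rot": [0,0,0]}
    - {"dp": [-0.0401,-0.00635,0],"delta_rot": [0,0,0]}
    - {"dp": [-0.0401,-0.00635,0],"delta_rot": [0,0,0]}

```text
t: 7.15
tcp_pos: [0.5222, -0.2574, 0.2589]
tcp_rot: [[-0.139, 0.99, -0.002], [0.99, 0.139, 0.001], [0.001, -0.002, -1.0]]
wrist_force: [0.9, 0.5, -0.9]
gripper_width: 0.273
finger_force: 58.8
```

move_arm:
  targets:
    - {"dp": [0,0,0.016],"delta_rot": [0,0,0]}
    - {"dp": [0,0,0.016],"delta_rot": [0,0,0]}
    - {"dp": [0,0,0.016],"delta_rot": [0,0,0]}
    - {"dp": [0,0,0.016],"delta_rot": [0,0,0]}
    - {"dp": [0,0,0.016],"delta_rot": [0,0,0]}
    - {"dp": [0,0,0],"delta_rot": [0,0,0]}
    - {"dp": [0,0,0],"delta_rot": [0,0,0]}
    - {"dp": [0,0,0],"delta_rot": [0,0,0]}

```text
t: 7.82
tcp_pos: [0.5231, -0.2562, 0.2002]
tcp_rot: [[-0.14, 0.99, -0.0], [0.99, 0.14, 0.0], [0.0, -0.0, -1.0]]
wrist_force: [0.3, -0.8, -1.5]
gripper_width: 0.272
finger_force: 58.9
```

```bash
python3 - <<'E'
from h import *
import pickle
o=robot.get_obs(); k=optics.get_calibration("wrist"); im=optics.capture("wrist"); pickle.dump((k,o),open("kw2.pkl","wb"))
cv2.imwrite("pics/w2.png",im[:,:,::-1])
print(o["t"],o["tcp_pos"],o["tcp_rot"].round(4).tolist(),o["wrist_force"])
for q in ("set_plate","sprung_plate","set_lip","sprung_lip","gauge_square"):
    for m in masks_of("wrist",q):
        ys,xs=np.nonzero(m["mask"]);h=cv2.approxPolyDP(cv2.convexHull(np.c_[xs,ys].astype(np.int32)),2,True)[:,0]
        print(q,m["score"],np.round(m["location"]),h.tolist())
s=[find_in("wrist",q) for q in("set_lip","sprung_lip")];print(s)
E
```

```text
7.8167 [ 0.52307912 -0.25624389  0.20017673] [[-0.1395, 0.9902, -0.0003], [0.9902, 0.1395, 0.0002], [0.0002, -0.0002, -1.0]] [ 0.26583274 -0.80918848 -1.50054886]
set_plate 0.65 [285.  98.] [[306, 142], [293, 144], [252, 125], [252, 71], [292, 52], [305, 52], [310, 59], [311, 129]]
sprung_plate 0.56 [328.  95.] [[336, 142], [320, 140], [319, 55], [327, 51], [337, 52]]
set_lip 0.85 [288. 100.] [[308, 141], [292, 145], [255, 128], [252, 121], [252, 70], [291, 52], [305, 53], [310, 60], [311, 126]]
sprung_lip 0.93 [332.  99.] [[335, 142], [320, 139], [319, 55], [324, 52], [335, 52], [337, 55]]
gauge_square 0.65 [320. 282.] [[297, 331], [292, 323], [291, 285], [297, 240], [319, 200], [341, 237], [347, 283], [345, 329]]
[[{'location': [286.4, 97.1], 'score': 0.88}, {'location': [327.8, 99.1], 'score': 0.62}], [{'location': [328.6, 97.6], 'score': 0.7}]]
```

View pics/w2.png

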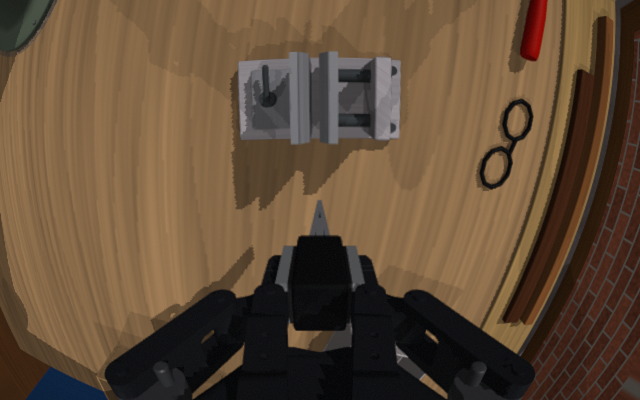

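The jig is in view: set plate at about columns 290–310, sprung plate at 319–337, rows 52–143, and the held gauge at (320,280) with its tip at (320,205). I'll enlarge it for the faces.

```bash
python3 - <<'E'
from h import *
im=cv2.imread("pics/w2.png")
c=im[45:150,280:350]; c=cv2.convertScaleAbs(c,alpha=1.5)
cv2.imwrite("pics/w2c.png",cv2.resize(c,None,fx=5.7,fy=5.7,interpolation=cv2.INTER_NEAREST))
g=cv2.cvtColor(im,cv2.COLOR_BGR2GRAY)
print("cols",list(range(286,342)))
for r in (60,75,90,105,120,135): print(r,g[r-2:r+3,286:342].mean(0).round().astype(int).tolist())
E
```

```text
cols [286, 287, 288, 289, 290, 291, 292, 293, 294, 295, 296, 297, 298, 299, 300, 301, 302, 303, 304, 305, 306, 307, 308, 309, 310, 311, 312, 313, 314, 315, 316, 317, 318, 319, 320, 321, 322, 323, 324, 325, 326, 327, 328, 329, 330, 331, 332, 333, 334, 335, 336, 337, 338, 339, 340, 341]
60 [114, 115, 116, 119, 121, 121, 121, 121, 121, 121, 120, 97, 91, 99, 105, 107, 106, 101, 101, 101, 100, 102, 91, 80, 96, 117, 118, 117, 118, 118, 118, 119, 107, 74, 62, 61, 61, 62, 63, 65, 64, 72, 94, 113, 121, 122, 122, 121, 121, 121, 122, 121, 119, 119, 119, 119]
75 [82, 70, 75, 101, 117, 119, 119, 121, 120, 121, 117, 101, 89, 100, 105, 107, 106, 102, 101, 101, 101, 103, 92, 66, 44, 55, 69, 69, 69, 69, 69, 69, 68, 64, 62, 61, 62, 62, 62, 63, 62, 68, 91, 110, 119, 121, 121, 121, 121, 121, 122, 114, 76, 50, 48, 50]
90 [67, 67, 70, 90, 115, 119, 119, 119, 119, 119, 117, 106, 87, 97, 105, 107, 106, 103, 101, 101, 101, 103, 95, 67, 42, 51, 66, 67, 67, 67, 66, 67, 66, 64, 63, 61, 62, 62, 64, 65, 64, 66, 88, 105, 116, 119, 119, 119, 119, 120, 119, 119, 113, 106, 104, 102]
105 [66, 66, 67, 82, 100, 112, 118, 119, 118, 118, 118, 107, 92, 94, 104, 107, 108, 105, 101, 101, 101, 104, 100, 67, 41, 50, 64, 66, 66, 65, 66, 65, 65, 65, 63, 62, 62, 62, 63, 65, 64, 65, 87, 108, 117, 119, 118, 118, 118, 118, 118, 112, 96, 78, 72, 71]
120 [66, 66, 65, 70, 107, 118, 117, 118, 117, 118, 117, 110, 96, 92, 103, 107, 108, 104, 102, 102, 101, 103, 103, 78, 52, 48, 59, 65, 65, 65, 64, 67, 68, 67, 63, 61, 62, 62, 63, 64, 65, 65, 87, 103, 113, 118, 119, 118, 118, 119, 119, 108, 78, 52, 50, 51]
135 [94, 93, 93, 94, 102, 113, 116, 117, 117, 116, 117, 116, 97, 90, 98, 106, 108, 106, 103, 101, 101, 103, 103, 88, 68, 77, 92, 94, 94, 93, 94, 94, 92, 84, 65, 62, 61, 61, 63, 64, 63, 64, 86, 104, 114, 117, 117, 117, 117, 117, 117, 114, 102, 95, 94, 95]
```

View pics/w2c.png

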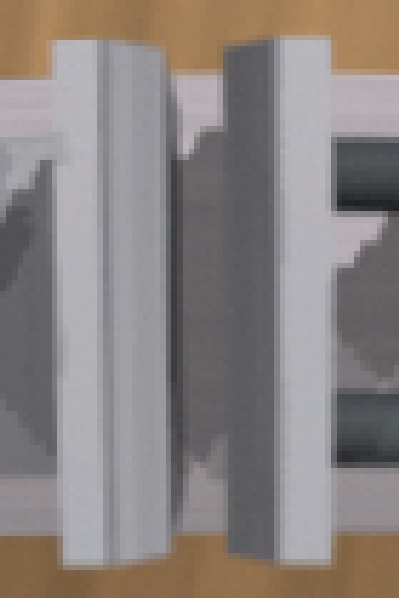

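The crop shows the set plate's flat top at columns 290–297, its flare down to 309, the gap at 309–319, and the sprung flare at 319–328. The gap is about 8 mm wide.

```bash
python3 - <<'E'
from h import *
import pickle
k,o=pickle.load(open("kw2.pkl","rb")); R=o["tcp_rot"];p=o["tcp_pos"]
im=cv2.imread("pics/w2.png"); g=cv2.cvtColor(im,cv2.COLOR_BGR2GRAY)
T=lambda px,z:(R.T@(np.r_[wz(px,z,k),z]-p))[:2]*1000
def line(n,top,bot,z):
    a,b=T(top,z),T(bot,z); s=(a[1]-b[1])/(a[0]-b[0]); print(n,a.round(1),b.round(1),"deg",np.degrees(s).round(2)); return a,b
line("set z.10",(308.8,60),(309.3,135),.10); line("spr z.10",(318.5,60),(319.3,135),.10)
line("set flare",(298.3,60),(299.6,135),.11); line("spr flare",(327.9,60),(328.2,135),.11)
line("set back",(289.0,75),(290.3,135),.11);line("spr back",(337.4,75),(337.5,135),.11)
for r in (50,51,52,53,54): print(r,g[r,[293,294,332,333]])
for r in (139,140,141,142,143,144,145): print(r,g[r,[294,295,332,333]])
print("ends",T((332,51.5),.11),T((332,142),.11),T((294,51.5),.11),T((294,143.5),.11))
for r in range(198,240,4): print(r,g[r,306:334].tolist())
print("tip",T((320,204),.12))
E
```

```text
set z.10 [113.1  -8.6] [54.1 -8.4] deg -0.18
spr z.10 [113.1  -1.2] [54.1 -0.6] deg -0.59
set flare [112. -16.] [ 55.3 -15.4] deg -0.59
spr flare [111.8   5.7] [55.3  6.1] deg -0.39
set back [100.7 -22.9] [ 55.4 -22.4] deg -0.57
spr back [100.5  12.7] [55.3 13.1] deg -0.5
50 [86 85 96 96]
51 [ 90  91 109 110]
52 [122 121 121 122]
53 [122 122 122 122]
54 [122 121 122 121]
139 [117 117 118 118]
140 [116 116 117 116]
141 [117 117 117 117]
142 [117 116 117 117]
143 [108 108 101 101]
144 [88 89 83 82]
145 [68 68 71 71]
ends [118.38808709   8.70806414] [49.93624582  8.99650617] [118.57239216 -19.11244775] [ 48.85562804 -19.7050133 ]
198 [117, 121, 124, 127, 128, 129, 127, 126, 126, 125, 125, 125, 124, 122, 119, 116, 115, 114, 112, 113, 112, 113, 113, 111, 108, 105, 108, 111]
202 [119, 124, 126, 128, 128, 128, 128, 126, 126, 126, 115, 97, 79, 79, 77, 85, 105, 114, 114, 114, 114, 113, 111, 110, 108, 106, 109, 112]
206 [122, 126, 129, 128, 129, 128, 128, 126, 125, 114, 90, 77, 77, 80, 77, 77, 89, 105, 114, 114, 113, 112, 110, 106, 105, 108, 111, 113]
210 [124, 128, 128, 129, 128, 127, 125, 12
[... 296 characters left out ...]
75, 77, 79, 78, 77, 85, 108, 106, 106, 107, 110, 114, 113, 115]
222 [130, 131, 130, 128, 128, 119, 99, 77, 78, 77, 78, 78, 77, 77, 77, 76, 77, 77, 78, 78, 83, 100, 107, 111, 113, 114, 115, 114]
226 [127, 129, 128, 128, 122, 98, 78, 77, 77, 78, 77, 78, 79, 77, 78, 78, 78, 77, 77, 77, 78, 86, 102, 112, 113, 114, 115, 115]
230 [128, 129, 129, 127, 101, 82, 77, 77, 77, 76, 76, 77, 77, 77, 78, 78, 77, 69, 68, 77, 77, 77, 89, 103, 114, 114, 113, 112]
234 [123, 123, 117, 92, 76, 74, 74, 73, 70, 53, 66, 74, 75, 74, 74, 74, 74, 59, 55, 73, 74, 74, 74, 87, 102, 108, 107, 107]
238 [8, 9, 9, 8, 9, 6, 4, 12, 6, 11, 10, 10, 9, 10, 11, 8, 9, 8, 9, 7, 7, 11, 9, 6, 9, 10, 8, 10]
tip [ 3.94375154 -0.04196813]
```

move_arm:
  targets:
    - {"dp": [0,0,-0.0133],"delta_rot": [0,0,0]}
    - {"dp": [0.0187,-0.00102,0],"delta_rot": [0,0,0]}
    - {"dp": [0.0187,-0.00102,0],"delta_rot": [0,0,0]}
    - {"dp": [0.0187,-0.00102,0],"delta_rot": [0,0,0]}
    - {"dp": [0.0187,-0.00102,0],"delta_rot": [0,0,0]}
    - {"dp": [0.0187,-0.00102,0],"delta_rot": [0,0,0]}
    - {"dp": [0.0187,-0.00102,0],"delta_rot": [0,0,0]}
    - {"dp": [0,0,0],"delta_rot": [0,0,-0.0042]}
    - {"dp": [0,0,0],"delta_rot": [0,0,0]}
    - {"dp": [0,0,0],"delta_rot": [0,0,0]}
    - {"dp": [0,0,0],"delta_rot": [0,0,0]}

```text
t: 9.13
tcp_pos: [0.5071, -0.174, 0.2101]
tcp_rot: [[-0.148, 0.989, 0.0], [0.989, 0.148, -0.0], [-0.001, 0.0, -1.0]]
wrist_force: [-0.7, -0.5, -0.8]
gripper_width: 0.277
finger_force: 58.9
```

```bash
python3 - <<'E'
from h import *
import pickle
k,o0=pickle.load(open("kw2.pkl","rb"))
o=robot.get_obs(); R=o0["tcp_rot"]; print(o["t"],(R.T@(o["tcp_pos"]-o0["tcp_pos"])*1000).round(2),"want 84,-4.6", o["tcp_rot"].round(4).tolist(), (R.T@o["wrist_force"]).round(2),o["torque"].round(3))
k=optics.get_calibration("wrist"); im=optics.capture("wrist"); cv2.imwrite("pics/w3.png",im[:,:,::-1])
b=optics.capture("side"); a=optics.capture("scene")
f=lambda i:cv2.resize(i,(390,390),interpolation=cv2.INTER_CUBIC)
cv2.imwrite("pics/c3.png",np.hstack([f(im[160:340,230:410]),f(b[220:370,310:460])])[:,:,::-1])
E
```

```text
9.1333 [83.65 -4.38 -9.92] want 84,-4.6 [[-0.1477, 0.989, 0.0003], [0.989, 0.1477, -0.0005], [-0.0005, 0.0003, -1.0]] [-0.44 -0.72  0.81] [-0.054  0.036 -0.009]
```

View pics/c3.png

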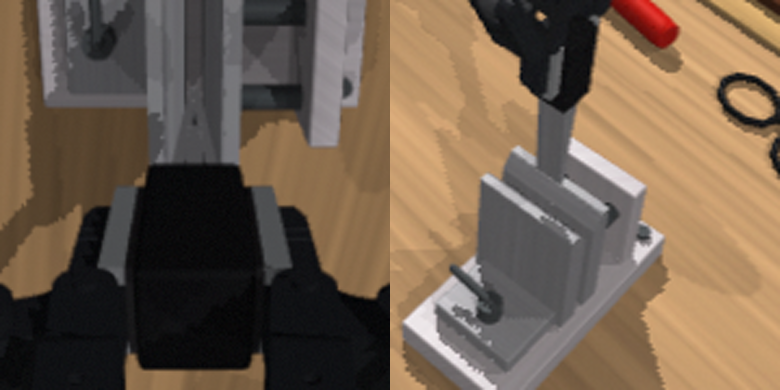

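The wrist crop shows the blade tip over the gap between the plates, and the side view shows the blade above the mouth. Descending gently.

move_arm:
  targets:
    - {"dp": [0.0003,-0.0003,0.008],"delta_rot": [0,0,0]}
    - {"dp": [0,0,0.008],"delta_rot": [0,0,0]}
    - {"dp": [0,0,0.008],"delta_rot": [0,0,0]}
    - {"dp": [0,0,0.006],"delta_rot": [0,0,0]}
    - {"dp": [0,0,0.006],"delta_rot": [0,0,0]}
    - {"dp": [0,0,0.006],"delta_rot": [0,0,0]}
    - {"dp": [0,0,0.006],"delta_rot": [0,0,0]}
    - {"dp": [0,0,0],"delta_rot": [0,0,0]}
    - {"dp": [0,0,0],"delta_rot": [0,0,0]}
    - {"dp": [0,0,0],"delta_rot": [0,0,0]}
    - {"dp": [0,0,0],"delta_rot": [0,0,0]}

```text
t: 10.2
tcp_pos: [0.5068, -0.1735, 0.1744]
tcp_rot: [[-0.148, 0.989, 0.001], [0.989, 0.148, -0.0], [-0.0, 0.0, -1.0]]
wrist_force: [-0.5, -0.1, -1.4]
gripper_width: 0.273
finger_force: 58.9
```

move_arm:
  targets:
    - {"dp": [0,0,0.004],"delta_rot": [0,0,0]}
    - {"dp": [0,0,0.004],"delta_rot": [0,0,0]}
    - {"dp": [0,0,0.004],"delta_rot": [0,0,0]}
    - {"dp": [0,0,0],"delta_rot": [0,0,0]}
    - {"dp": [0,0,0],"delta_rot": [0,0,0]}
    - {"dp": [0,0,0],"delta_rot": [0,0,0]}
    - {"dp": [0,0,0],"delta_rot": [0,0,0]}

```text
t: 10.78
tcp_pos: [0.5067, -0.1735, 0.1651]
tcp_rot: [[-0.148, 0.989, 0.0], [0.989, 0.148, -0.0], [-0.0, 0.0, -1.0]]
wrist_force: [0.6, 0.5, -0.6]
gripper_width: 0.276
finger_force: 58.9
```

move_arm:
  targets:
    - {"dp": [0,0,0.004],"delta_rot": [0,0,0]}
    - {"dp": [0,0,0.004],"delta_rot": [0,0,0]}
    - {"dp": [0,0,0.004],"delta_rot": [0,0,0]}
    - {"dp": [0,0,0],"delta_rot": [0,0,0]}
    - {"dp": [0,0,0],"delta_rot": [0,0,0]}
    - {"dp": [0,0,0],"delta_rot": [0,0,0]}

```text
t: 11.28
tcp_pos: [0.5065, -0.1734, 0.156]
tcp_rot: [[-0.148, 0.989, -0.0], [0.989, 0.148, 0.0], [0.0, -0.0, -1.0]]
wrist_force: [0.1, -0.9, -1.0]
gripper_width: 0.271
finger_force: 58.8
```

move_arm:
  targets:
    - {"dp": [0,0,0.004],"delta_rot": [0,0,0]}
    - {"dp": [0,0,0],"delta_rot": [0,0,0]}
    - {"dp": [0,0,0],"delta_rot": [0,0,0]}
    - {"dp": [0,0,0],"delta_rot": [0,0,0]}

```text
t: 11.62
tcp_pos: [0.5065, -0.1734, 0.153]
tcp_rot: [[-0.148, 0.989, -0.0], [0.989, 0.148, 0.0], [0.0, -0.0, -1.0]]
wrist_force: [1.0, -0.2, -0.6]
gripper_width: 0.268
finger_force: 58.9
```

move_arm:
  targets:
    - {"dp": [0,0,0.004],"delta_rot": [0,0,0]}
    - {"dp": [0,0,0],"delta_rot": [0,0,0]}
    - {"dp": [0,0,0],"delta_rot": [0,0,0]}
    - {"dp": [0,0,0],"delta_rot": [0,0,0]}

```text
t: 11.95
tcp_pos: [0.5067, -0.1734, 0.15]
tcp_rot: [[-0.148, 0.989, 0.0], [0.989, 0.148, 0.0], [0.0, 0.0, -1.0]]
wrist_force: [0.3, 0.7, -1.1]
gripper_width: 0.27
finger_force: 58.9
```

move_arm:
  targets:
    - {"dp": [0,0,0.003],"delta_rot": [0,0,0]}
    - {"dp": [0,0,0],"delta_rot": [0,0,0]}
    - {"dp": [0,0,0],"delta_rot": [0,0,0]}
    - {"dp": [0,0,0],"delta_rot": [0,0,0]}

```text
t: 12.28
tcp_pos: [0.5068, -0.1735, 0.1478]
tcp_rot: [[-0.148, 0.989, 0.001], [0.989, 0.148, 0.0], [-0.0, 0.001, -1.0]]
wrist_force: [2.1, -1.0, -2.7]
gripper_width: 0.273
finger_force: 58.8
```

move_arm:
  targets:
    - {"dp": [0,0,0.003],"delta_rot": [0,0,0]}
    - {"dp": [0,0,0],"delta_rot": [0,0,0]}
    - {"dp": [0,0,0],"delta_rot": [0,0,0]}
    - {"dp": [0,0,0],"delta_rot": [0,0,0]}

```text
t: 12.62
tcp_pos: [0.5069, -0.1735, 0.1456]
tcp_rot: [[-0.148, 0.989, 0.001], [0.989, 0.148, -0.0], [-0.0, 0.001, -1.0]]
wrist_force: [2.8, -0.1, -2.9]
gripper_width: 0.274
finger_force: 58.8
```

move_arm:
  targets:
    - {"dp": [0,0,0.003],"delta_rot": [0,0,0]}
    - {"dp": [0,0,0],"delta_rot": [0,0,0]}
    - {"dp": [0,0,0],"delta_rot": [0,0,0]}
    - {"dp": [0,0,0],"delta_rot": [0,0,0]}

```text
t: 12.95
tcp_pos: [0.507, -0.1736, 0.1435]
tcp_rot: [[-0.148, 0.989, 0.001], [0.989, 0.148, -0.0], [-0.0, 0.001, -1.0]]
wrist_force: [3.9, -0.2, -0.3]
gripper_width: 0.274
finger_force: 59.0
```

Fx is rising, so the blade is bearing on the set plate first. I'll average the force and look.

```bash
cat > look.py <<'E'
from h import *
import pickle,sys
F=[];T=[]
n=sys.argv[1]
for i in range(5):
    k=optics.get_calibration("wrist"); im=optics.capture("wrist"); o=robot.get_obs(); F.append(o["tcp_rot"].T@o["wrist_force"]);T.append(o["torque"])
cv2.imwrite(f"pics/{n}.png",im[:,:,::-1]); pickle.dump((k,o),open(n+".pkl","wb"))
print(o["t"],o["tcp_pos"].round(5),"Ftool",np.mean(F,0).round(2),np.std(F,0).round(2),"torque",np.mean(T,0).round(3))
g=cv2.cvtColor(im,cv2.COLOR_RGB2GRAY).astype(float); R=o["tcp_rot"];p=o["tcp_pos"]
for X in (.030,.034):   # rows where tool-x offset X from plate middle at z=.11
    c0=wproj(p+R@np.array([X,0,0])+np.array([0,0,.11-p[2]]),k); r=int(round(c0[1])); print("row",r,"col0",c0[0].round(1),"cols from",int(c0[0])-45)
    print(g[r-1:r+2,int(c0[0])-45:int(c0[0])+46].mean(0).round().astype(int).tolist())
E
python3 look.py w4
```

```text
13.2 [ 0.50698 -0.17352  0.14346] Ftool [-0.92  3.95  0.54] [0.49 0.48 0.69] torque [-0.033 -1.131 -0.016]
row 189 col0 320.1 cols from 275
[50, 52, 51, 52, 52, 52, 52, 58, 62, 63, 64, 65, 65, 66, 86, 107, 108, 107, 107, 107, 107, 106, 107, 107, 93, 87, 89, 95, 97, 98, 98, 95, 94, 93, 92, 92, 94, 90, 73, 45, 63, 65, 65, 65, 65, 65, 65, 65, 62, 53, 43, 59, 63, 63, 62, 63, 64, 62, 57, 52, 50, 48, 53, 90, 105, 108, 106, 106, 106, 106, 106, 106, 106, 107, 106, 68, 45, 43, 44, 44, 44, 44, 44, 44, 44, 43, 44, 44, 44, 44, 44]
row 182 col0 320.1 cols from 275
[82, 78, 78, 73, 53, 52, 52, 52, 52, 54, 56, 64, 65, 71, 88, 101, 103, 102, 102, 102, 102, 102, 102, 101, 89, 83, 88, 95, 97, 98, 98, 96, 93, 93, 92, 92, 95, 90, 73, 45, 62, 65, 64, 65, 65, 65, 65, 65, 61, 53, 43, 54, 63, 63, 62, 62, 63, 58, 52, 50, 50, 51, 58, 89, 97, 101, 102, 101, 102, 102, 102, 101, 101, 102, 100, 77, 61, 56, 56, 56, 56, 57, 56, 56, 56, 56, 57, 57, 56, 57, 57]
```

```bash
cat > w.py <<'E'
from h import *
import pickle,sys
def width(n,r,a,b,z=.11):
    k,o=pickle.load(open(n+".pkl","rb")); R=o["tcp_rot"];p=o["tcp_pos"]
    A,B=[(R.T@(np.r_[wz((c,r),z,k),z]-p))*1000 for c in (a,b)]; return A[:2].round(2),B[:2].round(2),(B[1]-A[1]).round(2)
E
python3 - <<'E'
from w import *
import pickle
print("outer before",[width("kw2",r,a,b) for r,a,b in((75,288.8,337.4),(135,290.3,337.5))])
print("outer now",width("w4",189,289.0,349.8), width("w4",182,289.,350.3))
print("flare before",width("kw2",97,299,328.05),"now",width("w4",189,299.9,337.7),width("w4",182,299.9,337.6))
print("z.1 before",width("kw2",97,308.8,318.9,.1),"now",width("w4",189,313.0,325.,.1))
E
```

```text
outer before [(array([100.74, -23.  ]), array([100.55,  12.7 ]), np.float64(35.7)), (array([ 55.39, -22.4 ]), array([55.31, 13.09]), np.float64(35.49))]
outer now (array([ 29.88, -18.52]), array([29.87, 17.6 ]), np.float64(36.12)) (array([ 34.19, -18.4 ]), array([34.19, 17.77]), np.float64(36.17))
flare before (array([ 84.01, -15.56]), array([83.92,  5.87]), np.float64(21.43)) now (array([ 29.87, -12.02]), array([29.86, 10.39]), np.float64(22.41)) (array([ 34.17, -11.95]), array([34.17, 10.25]), np.float64(22.2))
z.1 before (array([83.99, -8.66]), array([83.96, -0.89]), np.float64(7.77)) now (array([26.86, -4.47]), array([26.86,  3.04]), np.float64(7.51))
```

move_arm:
  targets:
    - {"dp": [0,0.0004,0.003],"delta_rot": [0,0,0]}
    - {"dp": [0,0.0004,0.003],"delta_rot": [0,0,0]}
    - {"dp": [0,0,0],"delta_rot": [0,0,0]}
    - {"dp": [0,0,0],"delta_rot": [0,0,0]}

```text
t: 13.53
tcp_pos: [0.5074, -0.1734, 0.1389]
tcp_rot: [[-0.148, 0.989, 0.0], [0.989, 0.148, -0.0], [-0.0, 0.0, -1.0]]
wrist_force: [3.6, -0.3, 1.5]
gripper_width: 0.277
finger_force: 59.6
```

```bash
python3 look.py w5
```

```text
13.7833 [ 0.50731 -0.17346  0.13883] Ftool [-0.71  4.29 -2.03] [0.6  0.43 0.27] torque [-0.106 -1.042  0.03 ]
row 191 col0 320.2 cols from 275
[50, 52, 51, 52, 52, 52, 58, 63, 64, 64, 64, 66, 73, 96, 107, 108, 107, 107, 107, 107, 107, 107, 106, 93, 84, 90, 95, 97, 98, 99, 96, 93, 93, 93, 92, 93, 95, 77, 46, 48, 63, 66, 65, 65, 65, 65, 66, 65, 65, 59, 41, 45, 60, 64, 63, 61, 56, 49, 48, 50, 51, 50, 47, 53, 95, 110, 108, 106, 106, 106, 106, 106, 106, 106, 108, 107, 78, 45, 42, 43, 44, 44, 44, 43, 44, 43, 44, 43, 43, 44, 43]
row 184 col0 320.2 cols from 275
[68, 69, 63, 53, 52, 52, 52, 51, 53, 59, 64, 66, 73, 91, 100, 101, 100, 100, 100, 100, 100, 101, 99, 88, 85, 88, 94, 97, 99, 98, 96, 94, 93, 92, 93, 94, 95, 87, 67, 49, 63, 66, 65, 65, 65, 65, 65, 65, 65, 58, 39, 41, 60, 64, 63, 62, 61, 50, 47, 49, 50, 48, 46, 55, 92, 99, 96, 100, 100, 100, 99, 100, 100, 100, 100, 100, 82, 63, 57, 57, 57, 58, 57, 57, 58, 58, 57, 58, 58, 57, 57]
```

move_arm:
  targets:
    - {"dp": [0,0.0008,0],"delta_rot": [0,0,0]}
    - {"dp": [0,0,0],"delta_rot": [0,0,0]}
    - {"dp": [0,0,0],"delta_rot": [0,0,0]}
    - {"dp": [0,0,0],"delta_rot": [0,0,0]}

```text
t: 14.12
tcp_pos: [0.5074, -0.1734, 0.1388]
tcp_rot: [[-0.148, 0.989, -0.001], [0.989, 0.148, -0.0], [-0.0, -0.001, -1.0]]
wrist_force: [1.4, -1.3, 4.8]
gripper_width: 0.274
finger_force: 59.7
```

```bash
python3 look.py w6|head -1; python3 - <<'E'
from w import *
print("outer w5",width("w5",191,287.55,351.1),width("w5",184,287.6,351.2))
E
```

```text
14.3667 [ 0.50748 -0.17341  0.13884] Ftool [-1.3   1.47 -4.63] [0.52 0.55 0.33] torque [-0.343 -0.4    0.021]
outer w5 (array([ 30.06, -18.92]), array([30.06, 17.93]), np.float64(36.85)) (array([ 34.27, -18.76]), array([34.28, 17.86]), np.float64(36.62))
```

move_arm:
  targets:
    - {"dp": [0,0.0003,0.0018],"delta_rot": [0,0,0]}
    - {"dp": [0,0.0002,0.0018],"delta_rot": [0,0,0]}
    - {"dp": [0,0.0003,0.0018],"delta_rot": [0,0,0]}
    - {"dp": [0,0.0002,0.0018],"delta_rot": [0,0,0]}
    - {"dp": [0,0,0],"delta_rot": [0,0,0]}
    - {"dp": [0,0,0],"delta_rot": [0,0,0]}
    - {"dp": [0,0,0],"delta_rot": [0,0,0]}

```text
t: 14.95
tcp_pos: [0.5078, -0.1728, 0.133]
tcp_rot: [[-0.148, 0.989, -0.001], [0.989, 0.148, 0.001], [0.001, -0.001, -1.0]]
wrist_force: [0.3, 0.8, 4.0]
gripper_width: 0.274
finger_force: 59.7
```

```bash
python3 look.py w7
```

```text
15.2 [ 0.50785 -0.17281  0.13303] Ftool [-0.05 -0.8  -3.4 ] [0.48 0.59 0.6 ] torque [-0.039  0.093 -0.003]
row 194 col0 320.3 cols from 275
[52, 52, 52, 52, 55, 62, 64, 64, 64, 65, 72, 96, 106, 108, 107, 107, 107, 107, 107, 108, 107, 100, 80, 84, 93, 96, 98, 98, 98, 94, 94, 93, 92, 93, 94, 95, 84, 63, 46, 59, 65, 65, 66, 65, 64, 65, 65, 65, 66, 62, 51, 41, 49, 54, 52, 47, 47, 45, 48, 48, 50, 50, 50, 50, 61, 92, 108, 103, 106, 107, 107, 106, 107, 106, 107, 107, 107, 91, 59, 44, 44, 45, 45, 44, 44, 45, 45, 44, 46, 45, 45]
row 187 col0 320.4 cols from 275
[61, 56, 52, 52, 52, 52, 53, 54, 59, 65, 71, 92, 95, 96, 96, 95, 96, 95, 95, 95, 95, 92, 82, 83, 89, 93, 96, 97, 97, 95, 94, 93, 92, 93, 94, 94, 81, 58, 46, 58, 65, 65, 65, 64, 65, 65, 65, 65, 65, 61, 50, 40, 51, 56, 51, 46, 44, 47, 48, 49, 52, 55, 55, 57, 63, 85, 97, 91, 94, 95, 95, 96, 94, 93, 93, 93, 94, 85, 69, 57, 56, 57, 57, 57, 57, 58, 57, 57, 57, 57, 57]
```

```bash
python3 - <<'E'
from w import *
print("outer w7",width("w7",194,285.6,352.5),width("w7",187,285.6,352.6))
print("flare w7",width("w7",194,297.4,339.6), "w5 flare",width("w5",191,298.6,338.5))
E
```

```text
outer w7 (array([ 30.07, -19.51]), array([30.08, 18.1 ]), np.float64(37.61)) (array([ 34.17, -19.37]), array([34.18, 18.02]), np.float64(37.4))
flare w7 (array([ 30.06, -12.84]), array([30.07, 10.82]), np.float64(23.67)) w5 flare (array([ 30.05, -12.49]), array([30.05, 10.6 ]), np.float64(23.09))
```

move_arm:
  targets:
    - {"dp": [0,0.0001,0.0017],"delta_rot": [0,0,0]}
    - {"dp": [0,0,0.0017],"delta_rot": [0,0,0]}
    - {"dp": [0,0,0],"delta_rot": [0,0,0]}
    - {"dp": [0,0,0],"delta_rot": [0,0,0]}
    - {"dp": [0,0,0],"delta_rot": [0,0,0]}
    - {"dp": [0,0,0],"delta_rot": [0,0,0]}

```text
t: 15.7
tcp_pos: [0.5081, -0.173, 0.1308]
tcp_rot: [[-0.148, 0.989, -0.001], [0.989, 0.148, 0.0], [0.0, -0.001, -1.0]]
wrist_force: [-2.1, 0.0, 5.1]
gripper_width: 0.271
finger_force: 59.8
```

```bash
python3 look.py w8
```

```text
15.95 [ 0.50806 -0.17297  0.13071] Ftool [ 0.67 -2.11 -5.33] [0.11 0.18 0.29] torque [ 0.011  0.582 -0.015]
row 195 col0 320.3 cols from 275
[52, 52, 51, 53, 57, 64, 64, 64, 65, 73, 90, 107, 108, 107, 107, 107, 108, 107, 108, 107, 102, 92, 84, 92, 95, 98, 99, 98, 97, 94, 94, 93, 93, 93, 96, 91, 64, 40, 48, 65, 66, 66, 66, 65, 66, 66, 65, 65, 65, 64, 56, 42, 46, 47, 47, 45, 45, 48, 48, 48, 50, 51, 50, 49, 50, 76, 93, 95, 106, 107, 106, 106, 107, 107, 107, 108, 108, 102, 83, 47, 41, 43, 44, 44, 43, 44, 44, 43, 44, 43, 44]
row 188 col0 320.3 cols from 275
[55, 52, 52, 53, 53, 51, 51, 58, 64, 72, 86, 95, 97, 97, 96, 96, 96, 96, 96, 97, 92, 84, 82, 88, 92, 95, 98, 99, 96, 94, 94, 93, 93, 93, 96, 90, 77, 57, 49, 64, 66, 65, 64, 65, 65, 64, 65, 65, 65, 63, 56, 42, 45, 47, 46, 46, 45, 48, 48, 48, 49, 50, 51, 53, 58, 75, 92, 100, 96, 95, 96, 96, 96, 95, 96, 97, 97, 96, 86, 61, 58, 58, 58, 58, 58, 59, 59, 58, 59, 59, 59]
```

move_arm:
  targets:
    - {"dp": [0,-0.0004,0.0005],"delta_rot": [0,0,0]}
    - {"dp": [0,0,0],"delta_rot": [0,0,0]}
    - {"dp": [0,0,0],"delta_rot": [0,0,0]}
    - {"dp": [0,0,0],"delta_rot": [0,0,0]}
    - {"dp": [0,0,0],"delta_rot": [0,0,0]}

```text
t: 16.37
tcp_pos: [0.508, -0.173, 0.1306]
tcp_rot: [[-0.148, 0.989, -0.0], [0.989, 0.148, 0.0], [0.0, -0.0, -1.0]]
wrist_force: [-2.2, -0.5, 6.3]
gripper_width: 0.273
finger_force: 59.9
```

```bash
python3 look.py w9; python3 - <<'E'
from w import *
print("outer w8",width("w8",195,284.8,353.25),width("w8",188,284.8,353.6))
im=cv2.imread("pics/w9.png")[130:330,220:420]; 
from h import *
b=optics.capture("side")[220:370,310:460,::-1]
cv2.imwrite("pics/c9.png",np.hstack([cv2.resize(i,(390,390),interpolation=cv2.INTER_CUBIC) for i in (im,b)]))
E
```

```text
16.6167 [ 0.50802 -0.173    0.13056] Ftool [ 0.46 -1.91 -5.78] [0.44 0.25 0.41] torque [ 0.082  0.537 -0.015]
row 195 col0 320.3 cols from 275
[52, 52, 52, 53, 58, 65, 64, 63, 65, 74, 90, 106, 108, 107, 108, 107, 107, 107, 107, 107, 102, 92, 84, 92, 96, 98, 98, 98, 96, 94, 94, 94, 92, 94, 95, 89, 65, 40, 48, 65, 66, 66, 66, 65, 65, 65, 65, 65, 65, 64, 57, 41, 46, 47, 46, 46, 46, 48, 49, 48, 49, 50, 51, 49, 51, 76, 94, 94, 105, 107, 107, 106, 107, 107, 108, 107, 107, 104, 86, 48, 42, 44, 44, 44, 44, 44, 44, 44, 44, 44, 45]
row 189 col0 320.3 cols from 275
[52, 52, 53, 53, 53, 51, 54, 60, 65, 74, 90, 103, 104, 104, 104, 104, 103, 103, 104, 104, 95, 83, 84, 92, 96, 98, 99, 99, 96, 94, 94, 93, 93, 94, 96, 90, 77, 58, 49, 64, 65, 65, 65, 65, 65, 65, 65, 65, 65, 64, 56, 41, 45, 47, 46, 45, 45, 48, 48, 47, 49, 49, 48, 47, 49, 65, 90, 108, 104, 103, 103, 103, 103, 103, 103, 104, 104, 104, 94, 61, 58, 59, 60, 59, 59, 59, 58, 59, 59, 59, 59]
outer w8 (array([ 30.22, -19.7 ]), array([30.23, 18.29]), np.float64(37.99)) (array([ 34.27, -19.56]), array([34.28, 18.35]), np.float64(37.91))
```

View pics/c9.png

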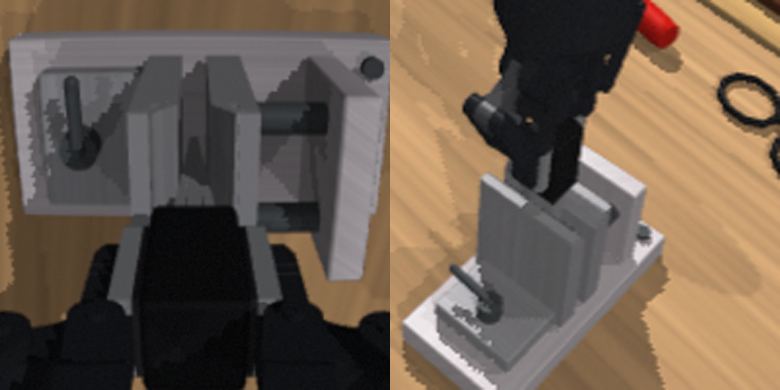

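The wrist crop shows the blade between both plates, upright. The side view shows the handle's base just above the plates. Vision gives about 2.35 mm of push-back and geometry about 2.6 mm. I'll trim sideways a little so both plates bear evenly.

move_arm:
  targets:
    - {"dp": [0,-0.0005,0],"delta_rot": [0,0,0]}
    - {"dp": [0,0,0],"delta_rot": [0,0,0]}
    - {"dp": [0,0,0],"delta_rot": [0,0,0]}
    - {"dp": [0,0,0],"delta_rot": [0,0,0]}
    - {"dp": [0,0,0],"delta_rot": [0,0,0]}
    - {"dp": [0,0,0],"delta_rot": [0,0,0]}

```text
t: 17.17
tcp_pos: [0.508, -0.173, 0.1306]
tcp_rot: [[-0.148, 0.989, 0.0], [0.989, 0.148, 0.0], [0.0, 0.0, -1.0]]
wrist_force: [-2.5, 0.2, 5.9]
gripper_width: 0.275
finger_force: 59.8
```

```bash
python3 look.py w10
```

```text
17.4167 [ 0.50799 -0.17302  0.13059] Ftool [ 0.58 -1.22 -5.2 ] [0.56 0.32 0.44] torque [ 0.103  0.344 -0.011]
row 195 col0 320.3 cols from 275
[51, 52, 51, 53, 57, 65, 64, 64, 64, 72, 89, 106, 107, 107, 107, 107, 108, 107, 107, 107, 102, 91, 83, 91, 96, 98, 98, 98, 97, 94, 94, 93, 93, 93, 96, 90, 63, 40, 48, 65, 66, 65, 65, 65, 66, 65, 65, 66, 65, 62, 51, 40, 46, 48, 46, 45, 45, 47, 48, 47, 50, 51, 51, 49, 50, 77, 95, 98, 106, 107, 106, 107, 107, 107, 107, 107, 108, 106, 92, 48, 43, 44, 44, 43, 44, 43, 44, 44, 44, 44, 44]
row 189 col0 320.3 cols from 275
[52, 52, 53, 52, 52, 51, 54, 60, 65, 72, 87, 103, 104, 103, 104, 104, 104, 104, 104, 104, 99, 91, 84, 92, 96, 98, 99, 99, 96, 94, 94, 94, 92, 93, 96, 90, 77, 57, 49, 64, 65, 65, 65, 65, 65, 65, 65, 65, 66, 63, 56, 41, 46, 47, 47, 46, 45, 48, 49, 48, 49, 50, 50, 50, 51, 65, 88, 108, 105, 103, 103, 103, 103, 103, 103, 104, 104, 104, 95, 62, 58, 59, 59, 58, 58, 59, 59, 59, 58, 59, 59]
```

```bash
python3 -c "
from station import robot
print(abs(robot.get_obs()['joint_vel']).max().round(4)); print(robot.job_done())"
```

```text
0.0029
the job is handed in; nothing more can be done
None
```

The square-handled gauge is upright in the jig gap, still held by the gripper and almost motionless, with both plates judged to bear on it. The sprung plate is pushed back about 2.5 mm (2.35 mm by camera, about 2.6 mm by geometry), and the job was handed in at about 17.4 s of the 38 s.

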